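Set the filter-cube carriage on the optical rail and ease its clamp screw

TASK

Slide the filter-cube carriage, which has a black ribbed finger grip, along the optical rail until its white pointer stands at the white line of the red index clip. Then turn its brass clamp thumbscrew clockwise until it seats, so that the carriage squares up on the rail, and back it off a quarter turn, so that it can still be nudged in the fine alignment. The carriage must stay at the mark, the filter cube is not to be touched and the small things lying beside the rail not disturbed; finish while holding the thumbscrew in your fingers at that quarter turn, without letting go, so that it cannot wander while the beam is checked.

Things in the scene. Friction and masses are not known exactly. Their poses are not given: they have to be found in the camera images.
- rail: black optical rail fixed to the desk, 430 mm long, foot flange 80 mm wide and 8 mm high, head 44 mm wide with its top at z 30 mm; origin on the desk under its centre, its y axis runs along the rail towards the lamp, its x axis across it, away from the robot. A dark round LED lamp head, 50 mm diameter, top 98 mm above the desk, is fixed on the last 60 mm of the +y end. Its flat foot has a white scale along the front (-x) side
- carriage (a joint): position of the aluminium carriage along the rail in m, 0 to 0.18, growing along the rail's +y; stays where it is left (sliding friction about 4 N). The carriage (180 mm long, 58 mm wide, top 45 mm above the desk) carries, in a line along the rail, the thumbscrew 62 mm to the -y side of its middle, the slider grip in its middle and the filter cube 62 mm to the +y side
- slider_grip (a point): point on the carriage's black ribbed finger grip, 70 mm above the desk: a block 14 mm thick along the rail, 26 mm across it, standing on the carriage from 49 to 81 mm above the desk, this point 11 mm below its top. Axes as the rail's
- pointer (a point): tip of the white pointer at the middle of the carriage's front edge, which moves with the carriage; axes as the rail's
- index_line (a point): the white line across the red index clip (12 mm wide) on the rail's front flange: the place where the pointer has to stand; axes as the rail's, so pointer and line agree when they have the same place along the rail's y
- clamp_screw (a joint): angle of the clamp thumbscrew in rad: 0 = seated against its stop, growing as it is turned out (counterclockwise seen from above), up to 3.6; clockwise seen from above tightens it. Stays where it is left, light friction of about 0.06 N m. It does not rise or sink noticeably as it turns
- screw_wing (a point): point on the vertical axis of the thumbscrew, at 77 mm above the desk, in the middle of its brass wing: the wing is a flat upright block 36 mm long, 10 mm thick, 22 mm high (65 to 87 mm above the desk), to be pinched across its thickness. The point's x axis runs along the wing's length and turns with the screw; seated, the wing lies across the rail, a quarter turn off it lies along the rail
- filter_cube: black filter cube 34 mm wide with round coloured windows, clamped in a cradle on the carriage, top about 85 mm above the desk; not to be touched. Origin at the centre of its underside
- coverslip_box: loose blue and white coverslip box, 30x30x23 mm, origin under its centre; bystander
- objective_case: loose clear canister with black cap, 42 mm diameter, 52 mm high, origin under its centre; bystander
- tweezers: loose steel tweezers, 128 mm along their y, 12 mm wide, 8 mm high, origin under their centre; bystander

How it is judged:
By the outcome, as a careful person would: the job done as asked, in the order asked, and still so for the second after the job is handed in, while the arm keeps its last pose, push and grip.
It also fails if it takes over 64 s, if anything falls off the work surface, if the arm or the gripper's body presses on something with over 40 N, if the wrist force passes 120 N, or if a joint passes its speed limit or range.

ROBOT

A 6-joint arm with a two-finger parallel gripper is mounted at the origin on a cart in front of the work surface, level with it; the furniture and walls round the work are solid. World frame = base frame: x ahead of the robot, y to its left, z up, the work surface at z = 0. Lengths are in m, angles in rad, forces in N, time in s.
With the tool pointing down it reaches from about 0.35 to 0.775 m from the base axis. Payload 5.5 kg.
Tool frame: the origin (TCP) lies midway between the tips of the shut fingers; the grasp point (between the pads) lies grasp_offset behind it (grasp_offset is the distance from the TCP to the grasp point, in m); z points along the fingers, y is the line along which they close (so a half turn about z gives the same grasp; the last joint's range is limited). The gripper opens to 85 mm and grips with 20 to 120 N. Pads are 22 mm wide; open, the fingers measure 114 mm over their backs; the gripper's body (76 mm by 85 mm) begins 54 mm behind the grasp point. The pads swing forward as they close: fully open they stand 13 mm farther back than shut.
Start: joints at [0.969, 0.313, 0.046, 1.304, 0, 1.431], TCP at [0.256, 0.515, 0.231] pointing down, gripper open.
Joint ranges: [-2.76, 2.76], [-0.86, 1.69], [-1.03, 1.26], [-2.2, 2.34], [-1.47, 1.5], [-3.14, 3.14]. Speed limits (rad/s): [2.57, 2.57, 3.14, 3.14, 3.14, 3.14].

INTERFACE

Orientations are given as a unit quaternion [w, x, y, z].
In Python, from workcell import * gives the robot as it stands.
- The arm moves only by the tool step_arm, never from a script. Its argument "deltas" is a list of rows, each a list of 7 numbers: the shift along the world's x, y, z in mm, then the turn, a rotation vector about the world's x, y, z in degrees, then the gripper's target within -1 to 1 (fully open at 1, half-way at 0, shut at -1). A call has 1 to 5 rows; each row shifts and turns the commanded pose from where the row before left it; what a row does not reach is not made up. A row lasts 1/10 s, in which the tool goes at most 50 mm and 8.59 degrees, less where a joint would pass 70% of its speed; a pose out of reach is approached as far as the arm can. A call is refused whole if a number of a shift passes 50 or a number of a turn 8.59, either way. A call with a gripper value outside its range is refused whole. The fingers move at their own pace and stop on an object; "newtons" is the grip in N (left out, the last holds). Time passes only in rows, so rows that do not move let the fingers close. It gives the time, the measured TCP pose, the force, the opening and the grip force at its end, in the units of the state.
- get_state(): the state, without advancing time (a new reading comes with each control period).
- read_camera(name): name is "scene" or "top"; returns a dict with "image" (400x640x3 uint8, red, green, blue), "z_map" (400x640 float32, m along the optical axis (not along the pixel's ray), 0 where there is no reading), "K" (3x3 intrinsics, pixels), "world_from_camera" (4x4, takes a point from camera to world coordinates). Camera axes: x right, y down, z forward; pixel columns grow to the right and rows downward; lengths in m; the calibration is good to about 2 mm. A picture is of the moment at which its call begins.
- hand_in(): hands the job in; it is judged then, once.
The state is a dict: "clock": time; "joint_pos": joint angles; "qvel": joint speeds; "tau": joint torques, N m; "tcp_pos": TCP position; "orientation": TCP orientation; "wrist_force": force on the tool from outside, world axes, zero at the start; "ft_torque": the same for the moment, N m; "finger_gap": finger opening in m; "grip_force": force on a finger pad.
Only numpy, scipy, OpenCV 4.12 (cv2) and the standard library are available. Lean on these libraries where they do the work, as an engineer would, in place of code of your own. Each camera call takes 0.05 s, during which the arm holds its last target. There are 200 camera calls.

## Working session

There is one attempt and no reset: what is moved stays moved. The work goes in short steps, Python scripts to look and compute and a tool call to move; the robot and the scene stay as the last step left them, time stands still between calls to the robot, and variables do not carry over. Pictures are saved under pics/ and viewed, at most 10 in all, crops included, and the job is handed in when it is done.

Besides the shell and the picture viewer there is one more tool, called after "Request:" as name(argument=value, ...) on one line, values as JSON. step_arm: Moves the arm, as the interface text tells. Its arguments: {"type":"object","properties":{"deltas":{"type":"array","items":{"type":"array","items":{"type":"number"}}},"newtons":{"type":"number"}},"required":["deltas"]}

```bash
mkdir -p pics
cat > h.py <<'E'
from workcell import *
import numpy as np, cv2
def snap(n,f):
    c=read_camera(n); cv2.imwrite(f'pics/{f}.png',c['image'][:,:,::-1]); np.savez(f'{f}.npz',**c); return c
def ray(c,u,v,z):
    K,T=c['K'],c['world_from_camera']; d=T[:3,:3]@np.linalg.solve(K,[u,v,1.]); o=T[:3,3]; return o+d*(z-o[2])/d[2]
def proj(c,p):
    K,T=c['K'],c['world_from_camera']; q=K@(T[:3,:3].T@(np.array(p)-T[:3,3])); return q[:2]/q[2]
def cloud(c):
    K,T=c['K'],c['world_from_camera']; z=c['z_map']; v,u=np.mgrid[:z.shape[0],:z.shape[1]]
    p=np.stack([(u-K[0,2])/K[0,0]*z,(v-K[1,2])/K[1,1]*z,z],-1); return p@T[:3,:3].T+T[:3,3]
E
python3 - <<'E'
from h import *
for n in('scene','top'):
    c=snap(n,n+'0'); print(n,c['K'],c['world_from_camera'])
print(get_state())
E
```

```text
scene [[451.9997117    0.         321.85016441]
 [  0.         451.9997117  194.60569227]
 [  0.           0.           1.        ]] [[-0.77588895 -0.41609582  0.47419469  0.09548202]
 [-0.63080441  0.52248953 -0.57366409  0.48984854]
 [-0.00906253 -0.74422373 -0.66786893  0.63987395]
 [ 0.          0.          0.          1.        ]]
top [[508.83977454   0.         328.06753332]
 [  0.         508.83977454 199.51576053]
 [  0.           0.           1.        ]] [[-0.01290281 -0.97776389  0.20931146  0.34133735]
 [-0.99990447  0.01365444  0.0021463   0.00262814]
 [-0.0049566  -0.20926377 -0.97784667  0.89110216]
 [ 0.          0.          0.          1.        ]]
{'clock': 0.1, 'joint_pos': array([9.69380219e-01, 3.13935089e-01, 4.50844802e-02, 1.30363140e+00,
       3.43892590e-06, 1.43122273e+00]), 'qvel': array([ 0.0005964 , -0.0019113 ,  0.00331314,  0.00051638, -0.00087386,
        0.00075317]), 'tau': array([ 2.59164713e-03, -4.81725883e+01,  2.99243653e+01,  1.26949817e-02,
       -2.01629355e-04,  1.13496071e-05]), 'tcp_pos': array([0.2559431 , 0.5143684 , 0.23048918]), 'orientation': array([-3.06775319e-04,  2.28874342e-01,  9.73455610e-01, -7.85028655e-04]), 'wrist_force': array([-0.02291538, -0.35741234, -0.36637803]), 'ft_torque': array([-0.00335803, -0.01636854, -0.02797888]), 'grip_force': 0.0, 'finger_gap': 0.08557530502562152}
```

View pics/scene0.png

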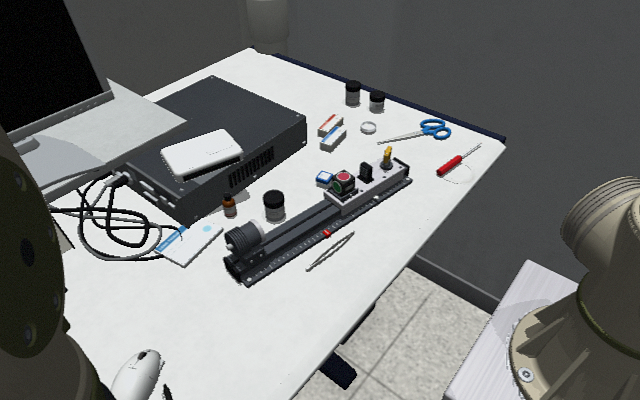

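View pics/top0.png

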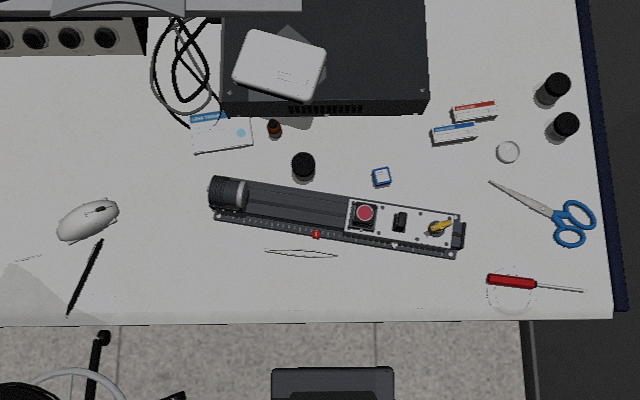

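The top view shows the lamp at about (228,193), cube (365,213), grip (400,221), brass wing (440,228), pointer (395,245) and red clip (316,234). I'll measure these by colour next.

```bash
cat > m.py <<'E'
from h import *
def blob(m,box):
    k=np.zeros(m.shape,bool); u0,v0,u1,v1=box; k[v0:v1,u0:u1]=1
    v,u=np.nonzero(m&k); return u,v
def masks(c):
    i=c['image'].astype(int); r,g,b=i[...,0],i[...,1],i[...,2]
    return dict(red=(r>120)&(g<70)&(b<70), brass=(r>110)&(r-b>50)&(g>70), white=(i.min(-1)>200), dark=i.max(-1)<60)
E
python3 - <<'E'
from m import *
c=dict(np.load('top0.npz')); M=masks(c)
u,v=blob(M['red'],(300,220,335,250)); print('clip',len(u),u.mean(),v.mean(),ray(c,u.mean(),v.mean(),.012))
u,v=blob(M['brass'],(420,210,460,245)); P=np.array([ray(c,a,b,.087) for a,b in zip(u,v)])[:,:2]
print('brass',len(u),P.mean(0)); w,V=np.linalg.eigh(np.cov(P.T)); print(w**.5,np.degrees(np.arctan2(V[1,1],V[0,1])))
p=cloud(c); h=p[...,2]
# carriage top plane
box=np.zeros(h.shape,bool); box[190:260,335:470]=1
m=box&(abs(h-.045)<.005); r=cv2.minAreaRect(p[m][:,:2].astype(np.float32)); print('carr',r, np.median(h[m]))
for n,b in dict(grip=(390,205,412,235)).items():
    k=np.zeros(h.shape,bool); k[b[1]:b[3],b[0]:b[2]]=1; k&=(h>.075)&(h<.09); print(n,cv2.minAreaRect(p[k][:,:2].astype(np.float32)),h[k].mean(),k.sum())
k=np.zeros(h.shape,bool); k[170:225,200:255]=1; k&=(h>.09)&(h<.105); print('lamp',p[k].mean(0),k.sum())
k=np.zeros(h.shape,bool); k[170:265,200:480]=1; k&=(h>.025)&(h<.034); print('railhead',cv2.minAreaRect(p[k][:,:2].astype(np.float32)))
I=c['image'][170:270,200:480][:,:,::-1]; cv2.imwrite('pics/z1.png',cv2.resize(I[:, 80:280],None,fx=4,fy=4,interpolation=cv2.INTER_CUBIC))
E
```

```text
clip 34 315.94117647058823 233.38235294117646 [0.46947402 0.02646095 0.012     ]
brass 113 [ 0.46945424 -0.17525472]
[0.00274101 0.00906994] 109.13324702265896
carr ((0.4806407690048218, -0.11498922854661942), (0.1799481362104416, 0.05893627926707268), 79.74703216552734) 0.04486536153159926
grip ((0.4805836081504822, -0.11478139460086823), (0.015289169736206532, 0.025529522448778152), 82.0373306274414) 0.07992236263416386 146
lamp [0.53169541 0.16959614 0.09372559] 568
railhead ((0.5308040976524353, -0.017331957817077637), (0.4409668445587158, 0.12132171541452408), 78.90186309814453)
```

View pics/z1.png

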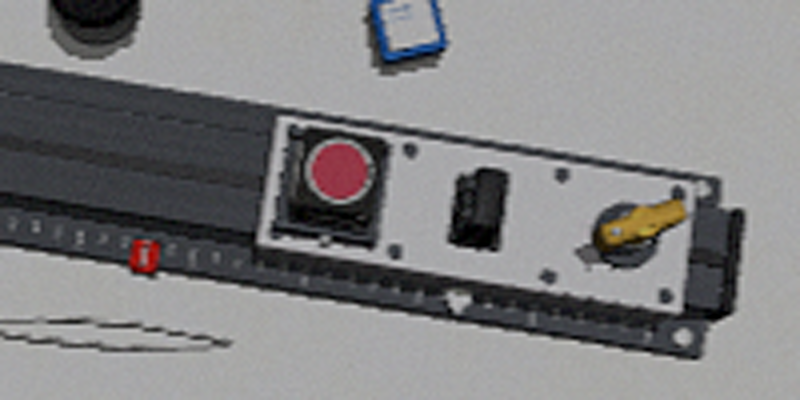

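The crop confirms the layout: pointer at about (394.5,245.5) full-frame, clip at (316,233). The rail's +y axis is at 79.75° in world. The wing is at about 109°, so the screw angle is about 119°, and the slide needed is about 137 mm. Setting out above the grip, closing across the rail.

Request:
step_arm(deltas=[[17.3,-48.4,-4,0,0,-5.67,1],[17.3,-48.4,-4,0,0,-5.67,1],[17.3,-48.4,-4,0,0,-5.67,1],[17.3,-48.4,-4,0,0,-5.67,1],[17.3,-48.4,-4,0,0,-5.67,1]])

```text
clock: 0.6
tcp_pos: [0.3401, 0.2783, 0.2115]
orientation: [0.0, 0.462, 0.887, -0.0]
wrist_force: [1.2, -0.2, 0.8]
finger_gap: 0.0857
grip_force: 0.0
```

Request:
step_arm(deltas=[[17.3,-48.4,-4,0,0,-5.67,1],[17.3,-48.4,-4,0,0,-5.67,1],[17.3,-48.4,-4,0,0,-5.67,1],[17.3,-48.4,-4,0,0,-5.67,1],[17.3,-48.4,-4,0,0,-5.67,1]])

```text
clock: 1.1
tcp_pos: [0.424, 0.0434, 0.1923]
orientation: [0.0, 0.665, 0.747, 0.0]
wrist_force: [0.8, 0.2, 0.1]
finger_gap: 0.0854
grip_force: 0.0
```

Request:
step_arm(deltas=[[17.3,-48.4,-4,0,0,-5.67,0.4],[17.3,-48.4,-4,0,0,-5.67,0.4],[17.3,-48.4,-4,0,0,-5.67,0.4],[0,0,0,0,0,0,0.4],[0,0,0,0,0,0,0.4]])

```text
clock: 1.6
tcp_pos: [0.4739, -0.0963, 0.1801]
orientation: [-0.001, 0.768, 0.641, -0.0]
wrist_force: [-0.4, -0.2, 0.5]
finger_gap: 0.06
grip_force: 0.0
```

Run:
```python
from h import *
import workcell
print([k for k in dir(workcell) if k[0]!='_'], getattr(workcell,'grasp_offset',None))
s=get_state(); print(s['tcp_pos'],s['finger_gap'],s['joint_pos'],s['wrist_force'])
from scipy.spatial.transform import Rotation as R
print(R.from_quat(s['orientation'],scalar_first=True).as_matrix())
```

```text
['MotionError', 'get_state', 'grasp_offset', 'hand_in', 'read_camera'] 0.0187
[ 0.47387196 -0.09634974  0.1801087 ] 0.05998603182840093 [-3.66969641e-01  1.61884465e-01 -2.78102611e-01  1.13276201e+00
  2.83598970e-04  1.38353991e+00] [-0.43582052 -0.20793605  0.50376481]
[[ 1.78748252e-01  9.83893338e-01 -1.72099310e-03]
 [ 9.83894634e-01 -1.78746799e-01  9.65345242e-04]
 [ 6.42174745e-04 -1.86582965e-03 -9.99998053e-01]]
```

Request:
step_arm(deltas=[[3.4,-9.2,-20,0,0,0,0.4],[3.4,-9.2,-30,0,0,0,0.4],[0,0,-25,0,0,0,0.4],[0,0,0,0,0,0,0.4]])

```text
clock: 2.0
tcp_pos: [0.478, -0.1112, 0.1029]
orientation: [-0.003, 0.766, 0.643, -0.002]
wrist_force: [-0.3, 0.9, -0.4]
finger_gap: 0.0597
grip_force: 0.0
```

Run:
```python
from h import *
c=snap('top','top1'); d=snap('scene','sc1')
a=c['image'][150:300,300:500,::-1]; b=d['image'][110:260,260:460,::-1]
cv2.imwrite('pics/z2.png',np.hstack([cv2.resize(x,(400,300),interpolation=cv2.INTER_CUBIC) for x in(a,b)]))
```

```text
(no output)
```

View pics/z2.png

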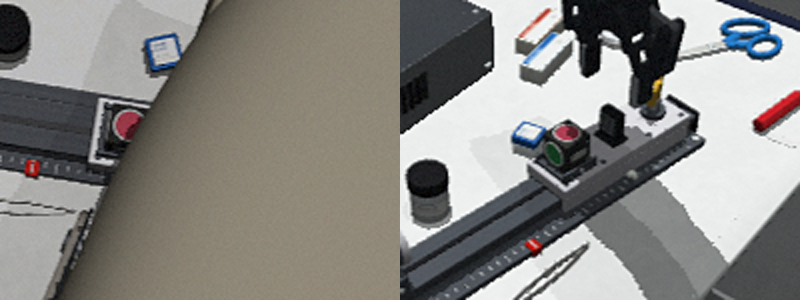

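The scene crop shows the fingers straddling the grip (612,105), with the pointer (632,173) and clip (533,245) in clear view. Descending and gripping.

Request:
step_arm(deltas=[[2.5,-3.5,-17,0,0,0,0.4],[0,0,-17,0,0,0,0.4],[0,0,-16,0,0,0,0.4],[0,0,0,0,0,0,0.4]])

```text
clock: 2.5
tcp_pos: [0.4832, -0.1164, 0.0559]
orientation: [-0.0, 0.767, 0.642, -0.0]
wrist_force: [-0.3, 0.1, -0.6]
finger_gap: 0.0596
grip_force: 0.0
```

Request:
step_arm(deltas=[[0,0,0,0,0,0,-1],[0,0,0,0,0,0,-1],[0,0,0,0,0,0,-1],[0,0,0,0,0,0,-1],[0,0,0,0,0,0,-1]], newtons=40)

```text
clock: 3.0
tcp_pos: [0.4804, -0.1165, 0.0571]
orientation: [-0.002, 0.767, 0.642, -0.002]
wrist_force: [-11.2, 1.1, 10.8]
finger_gap: 0.0253
grip_force: 40.6
```

```bash
cat >> m.py <<'E'
yr=np.array([.1779,.984]); xr=np.array([.984,-.1779])
def rl(p): return float(np.dot(p[:2],yr)),float(np.dot(p[:2],xr))
E
python3 - <<'E'
from m import *
c=snap('scene','sc2'); M=masks(c)
print(proj(c,[.4695,.0265,.012]),proj(c,[.45,-.1095,.045]))
u,v=blob(M['red'],(310,210,345,250)); print('clip',len(u),u.mean(),v.mean(),u.min(),u.max(),v.min(),v.max())
u,v=blob(M['white'],(365,190,385,205)); print('ptr',sorted(zip(u,v)))
cv2.imwrite('pics/z3.png',cv2.resize(c['image'][180:255,300:400,::-1],(800,600),interpolation=cv2.INTER_NEAREST))
E
```

```text
[325.92523569 231.05731712] [375.73628216 185.68361182]
clip 24 326.4583333333333 232.08333333333334 323 330 229 235
ptr []
```

View pics/z3.png

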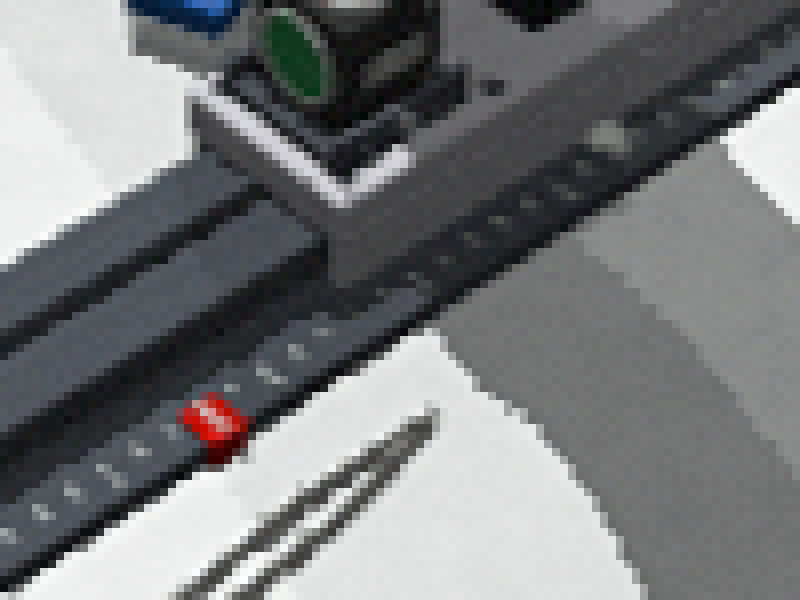

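The pointer is at about (375.9,197.1) and the clip line at about (326.5,231.6) in the scene view. Working out the slide from both cameras.

Run:
```python
from m import *
s=dict(np.load('sc2.npz')); t=dict(np.load('top0.npz'))
for z in(.01,.013,.016,.02):
    print(z,[ [round(1000*x,1) for x in rl(ray(c,*q,z))] for c,q in((s,(376.2,197.4)),(t,(394.7,245.4)),(s,(326.5,231.6)),(t,(315.8,234)))])
print(get_state()['tcp_pos'])
```

```text
0.01 [[-32.8, 462.5], [-28.8, 459.3], [108.5, 456.9], [109.7, 456.4]]
0.013 [[-30.2, 460.3], [-28.5, 458.9], [110.3, 454.8], [109.6, 456.0]]
0.016 [[-27.7, 458.1], [-28.2, 458.5], [112.2, 452.6], [109.4, 455.6]]
0.02 [[-24.3, 455.2], [-27.8, 457.9], [114.7, 449.8], [109.2, 455.0]]
[ 0.48046096 -0.1165095   0.05708553]
```

Request:
step_arm(deltas=[[1.8,9,0,0,0,0,-1],[3,16.8,0,0,0,0,-1],[3,16.8,0,0,0,0,-1],[3,16.8,0,0,0,0,-1],[3,16.8,0,0,0,0,-1]])

```text
clock: 3.55
tcp_pos: [0.494, -0.0413, 0.0571]
orientation: [-0.001, 0.767, 0.641, -0.003]
wrist_force: [-12.6, -4.6, 9.4]
finger_gap: 0.0252
grip_force: 40.6
```

Request:
step_arm(deltas=[[3,16.8,0,0,0,0,-1],[3,16.8,0,0,0,0,-1],[3,16.8,0,0,0,0,-1],[1.5,8,0,0,0,0,-1],[0,0,0,0,0,0,-1]])

```text
clock: 4.05
tcp_pos: [0.505, 0.019, 0.0571]
orientation: [-0.002, 0.766, 0.642, -0.001]
wrist_force: [-10.5, 2.9, 9.3]
finger_gap: 0.0251
grip_force: 40.6
```

Run:
```python
from m import *
s=get_state(); print(s['tcp_pos'],rl(s['tcp_pos']),s['wrist_force'],s['finger_gap'])
c=snap('scene','sc3')
cv2.imwrite('pics/z4.png',cv2.resize(c['image'][205:250,295:355,::-1],(800,600),interpolation=cv2.INTER_NEAREST))
```

```text
[0.5049504  0.01897241 0.05710863] (0.10849952612926825, 0.49349600319428566) [-10.50061744   2.93503741   9.29986353] 0.025106264928307406
```

View pics/z4.png

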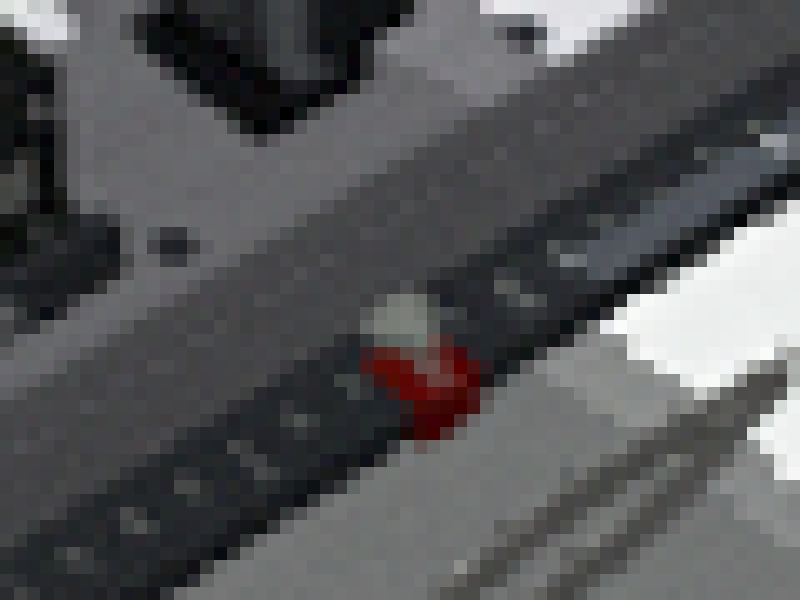

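The pointer (405,318) now sits beside the clip line (434,368). I'll release, lift, and then check in both views with the arm out of the way.

Request:
step_arm(deltas=[[0,0,0,0,0,0,0.4],[0,0,0,0,0,0,0.4],[0,0,0,0,0,0,0.4],[0,0,15,0,0,0,0.4],[0,0,45,0,0,0,0.4]])

```text
clock: 4.6
tcp_pos: [0.505, 0.0174, 0.1131]
orientation: [-0.003, 0.767, 0.641, -0.003]
wrist_force: [1.2, -0.4, 0.4]
finger_gap: 0.0594
grip_force: 0.0
```

Request:
step_arm(deltas=[[0,-45,40,0,0,8.5,0.4],[0,-50,0,0,0,8.5,0.4],[0,-50,0,0,0,8.5,0.4],[0,-50,0,0,0,8.5,0.4],[0,-50,0,0,0,8.5,0.4]])

```text
clock: 5.1
tcp_pos: [0.5089, -0.2065, 0.1494]
orientation: [0.001, 0.5, 0.866, 0.0]
wrist_force: [0.8, 0.2, -0.2]
finger_gap: 0.0599
grip_force: 0.0
```

Run:
```python
from m import *
print(get_state()['tcp_pos'],get_state()['joint_pos'])
t=snap('top','top4'); s=snap('scene','sc4')
M=masks(t); u,v=blob(M['brass'],(325,190,400,245)); print(len(u))
if len(u):
    P=np.array([ray(t,a,b,.087) for a,b in zip(u,v)])[:,:2]; w,V=np.linalg.eigh(np.cov(P.T)); print('brass',P.mean(0),np.degrees(np.arctan2(V[1,1],V[0,1])))
a=t['image'][222:247,295:335,::-1]; b=s['image'][217:242,308:348,::-1]
cv2.imwrite('pics/z5.png',np.vstack([cv2.resize(x,(480,300),interpolation=cv2.INTER_NEAREST) for x in(a,b)]))
p=cloud(t);h=p[...,2]; m=np.zeros(h.shape,bool); m[170:260,230:410]=1; m&=abs(h-.045)<.005; print('carr',cv2.minAreaRect(p[m][:,:2].astype(np.float32)))
```

```text
[ 0.50887711 -0.20652785  0.14944535] [-5.31815484e-01  2.99975970e-01 -1.76475849e-01  1.09271749e+00
  1.57190564e-04  5.15596357e-01]
115
brass [ 0.49408351 -0.04014003] 108.96865044502393
carr ((0.5277760624885559, 0.046421997249126434), (0.23907338082790375, 0.09385787695646286), 79.74596405029297)
```

View pics/z5.png

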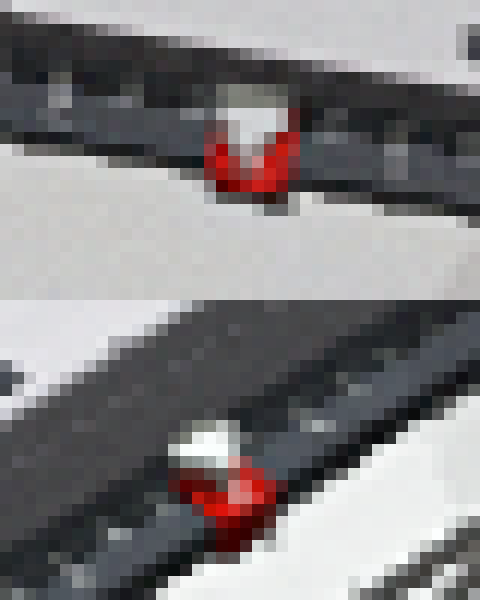

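Both views show the pointer on the line: top pointer at about (256,110) and line at (250,165) in the crop, within half a millimetre. The wing is still at 109°, with its axis at about (0.494,-0.0405). Next I turn the wrist to 199° above the screw, so the whole clockwise turn stays inside joint 6's range.

Request:
step_arm(deltas=[[0,0,0,0,0,8.5,0.1],[0,0,0,0,0,8.5,0.1],[0,0,0,0,0,8.5,0.1],[0,0,0,0,0,8.5,0.1],[0,0,0,0,0,8.5,0.1]])

```text
clock: 5.7
tcp_pos: [0.5089, -0.2041, 0.149]
orientation: [0.0, 0.153, 0.988, 0.0]
wrist_force: [-0.2, -0.4, -0.8]
finger_gap: 0.047
grip_force: 0.0
```

Request:
step_arm(deltas=[[0,0,0,0,0,8.5,0],[0,0,0,0,0,8.5,0],[0,0,0,0,0,8.5,0],[0,0,0,0,0,8.5,0],[0,0,0,0,0,8.5,0]])

```text
clock: 6.2
tcp_pos: [0.5089, -0.2041, 0.149]
orientation: [0.0, -0.216, 0.976, -0.0]
wrist_force: [0.1, -0.1, -0.5]
finger_gap: 0.0426
grip_force: 0.0
```

Request:
step_arm(deltas=[[-3,33,0,0,0,8.5,0],[-3,33,0,0,0,8.5,0],[-3,33,0,0,0,8.5,0],[-3,33,0,0,0,8.5,0],[-3,33,0,0,0,8.5,0]])

```text
clock: 6.7
tcp_pos: [0.4936, -0.0379, 0.1491]
orientation: [0.0, -0.555, 0.832, -0.0]
wrist_force: [0.5, -0.9, 0.3]
finger_gap: 0.0428
grip_force: 0.0
```

```bash
cat >> m.py <<'E'
from scipy.spatial.transform import Rotation as R
def st():
    s=get_state(); A=R.from_quat(s['orientation'],scalar_first=True).as_matrix()
    print('t',s['clock'],'tcp',(s['tcp_pos']*1000).round(1),'phi',np.degrees(np.arctan2(A[1,1],A[0,1])).round(1),'tz',A[:,2].round(3),'j6',np.degrees(s['joint_pos'][5]).round(1),'F',s['wrist_force'].round(1),'T',s['ft_torque'].round(2),'gap',round(s['finger_gap']*1000,1),'rl',np.round(rl(s['tcp_pos']),4))
E
python3 - <<'E'
from m import *
st()
t=dict(np.load('top4.npz')); p=cloud(t); d=np.linalg.norm(p[...,:2]-[.494,-.0405],axis=-1)
h=p[...,2][(d<.02)&(p[...,2]>.03)]; print(np.histogram(h,bins=np.arange(.04,.096,.004)))
s=dict(np.load('sc4.npz')); p=cloud(s); d=np.linalg.norm(p[...,:2]-[.494,-.0405],axis=-1)
h=p[...,2][(d<.02)&(p[...,2]>.03)]; print(np.histogram(h,bins=np.arange(.04,.096,.004)))
E
```

```text
t 6.7 tcp [493.6 -37.9 149.1] phi 157.4 tz [ 0.001  0.    -1.   ] j6 -81.1 F [ 0.5 -0.9  0.3] T [ 0.05 -0.    0.01] gap 42.8 rl [0.0505 0.4924]
(array([ 50, 131,  62,  19,   0,   2,   9,   9,  10,   7,  17, 106,  22]), array([0.04 , 0.044, 0.048, 0.052, 0.056, 0.06 , 0.064, 0.068, 0.072,
       0.076, 0.08 , 0.084, 0.088, 0.092]))
(array([11, 88, 65, 21,  2,  2, 12, 12, 15, 17, 13, 62,  6]), array([0.04 , 0.044, 0.048, 0.052, 0.056, 0.06 , 0.064, 0.068, 0.072,
       0.076, 0.08 , 0.084, 0.088, 0.092]))
```

Request:
step_arm(deltas=[[0,-1.3,-8,0,0,8.3,0],[0,-1.3,-8,0,0,8.3,0],[0,0,-8,0,0,8.3,0],[0,0,-8,0,0,8.3,0],[0,0,-8,0,0,8.3,0]])

```text
clock: 7.2
tcp_pos: [0.4939, -0.0416, 0.1088]
orientation: [-0.0, 0.814, -0.581, 0.0]
wrist_force: [-0.9, -0.3, -0.2]
finger_gap: 0.0428
grip_force: 0.0
```

Run:
```python
from m import *
st()
```

```text
t 7.2 tcp [493.9 -41.6 108.8] phi -161.0 tz [ 0.001 -0.    -1.   ] j6 -123.1 F [-0.9 -0.3 -0.2] T [-0.   -0.01  0.01] gap 42.8 rl [0.0469 0.4934]
```

Request:
step_arm(deltas=[[0,0.5,-16,0,0,0,0],[0,0.5,-16,0,0,0,0],[0,0,-16,0,0,0,0],[0,0,0,0,0,0,0]])

```text
clock: 7.6
tcp_pos: [0.4921, -0.0403, 0.0592]
orientation: [0.001, 0.812, -0.583, -0.002]
wrist_force: [-0.2, 0.4, 0.1]
finger_gap: 0.0431
grip_force: 0.0
```

Request:
step_arm(deltas=[[0,0,0,0,0,0,-1],[0,0,0,0,0,0,-1],[0,0,0,0,0,0,-1],[0,0,0,0,0,0,-1],[0,0,0,0,0,0,-1]], newtons=40)

```text
clock: 8.1
tcp_pos: [0.4945, -0.041, 0.0618]
orientation: [-0.0, 0.812, -0.583, 0.001]
wrist_force: [-0.4, 1.3, 5.7]
finger_gap: 0.0135
grip_force: 39.4
```

Run:
```python
from m import *
st()
```

```text
t 8.1 tcp [494.5 -41.   61.8] phi -161.3 tz [ 0.002 -0.    -1.   ] j6 -122.7 F [-0.4  1.3  5.7] T [ 0.27  0.09 -0.01] gap 13.5 rl [0.0476 0.4939]
```

Request:
step_arm(deltas=[[0,0,0,0,0,0,-1],[0,0,0,0,0,0,-1]])

```text
clock: 8.3
tcp_pos: [0.4945, -0.041, 0.0618]
orientation: [-0.0, 0.812, -0.583, 0.001]
wrist_force: [-0.5, 1.5, 6.3]
finger_gap: 0.014
grip_force: 39.4
```

Run:
```python
from m import *
st()
c=snap('scene','sc5'); u,v=map(int,proj(c,[.494,-.041,.07])); print(u,v)
cv2.imwrite('pics/z6.png',cv2.resize(c['image'][v-60:v+60,u-80:u+80,::-1],(800,600),interpolation=cv2.INTER_CUBIC))
```

```text
t 8.3 tcp [494.5 -41.   61.8] phi -161.3 tz [ 0.002 -0.    -1.   ] j6 -122.7 F [-0.5  1.5  6.3] T [ 0.27  0.05 -0.05] gap 14.0 rl [0.0476 0.4939]
337 184
```

View pics/z6.png

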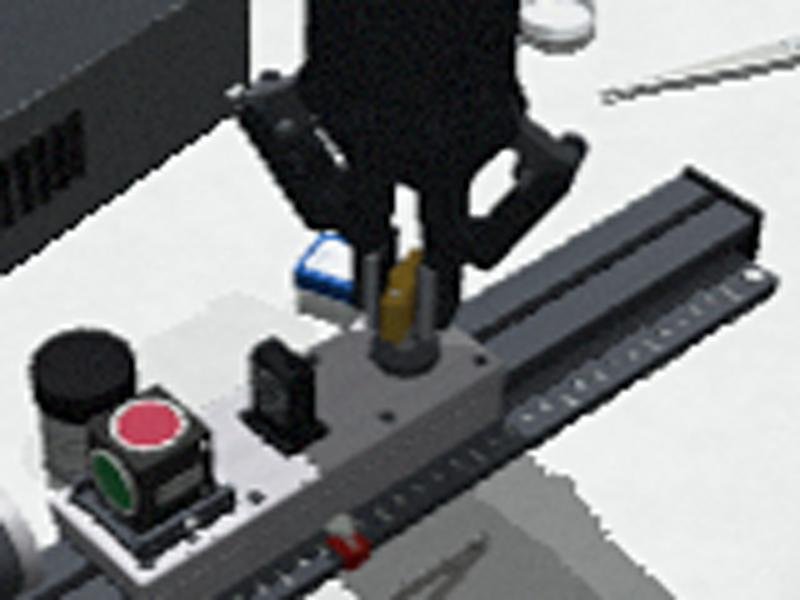

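The carriage is at the mark: pointer (345,525) sits at the clip (350,545). However, the gap reads 14 mm and the wing has daylight on one side between the pads, so they are probably stopped on something below the wing. I'll reopen, rise 7 mm and regrip.

Request:
step_arm(deltas=[[0,0,0,0,0,0,-0.3],[0,0,0,0,0,0,-0.3],[0,0,4,0,0,0,-0.3],[0,0,4,0,0,0,-0.3],[0,0,0,0,0,0,-0.3]])

```text
clock: 8.85
tcp_pos: [0.4941, -0.0412, 0.0695]
orientation: [-0.0, 0.812, -0.583, 0.0]
wrist_force: [0.3, -0.8, 0.1]
finger_gap: 0.0302
grip_force: 0.0
```

Request:
step_arm(deltas=[[0,0,0,0,0,0,-1],[0,0,0,0,0,0,-1],[0,0,0,0,0,0,-1],[0,0,0,0,0,0,-1],[0,0,0,0,0,0,-1]])

```text
clock: 9.35
tcp_pos: [0.4943, -0.041, 0.0691]
orientation: [-0.0, 0.812, -0.583, 0.0]
wrist_force: [1.4, 0.9, 2.5]
finger_gap: 0.0087
grip_force: 44.1
```

Run:
```python
from m import *
st()
```

```text
t 9.35 tcp [494.3 -41.   69.1] phi -161.3 tz [ 0.001  0.    -1.   ] j6 -122.7 F [1.4 0.9 2.5] T [ 0.2  -0.36  0.07] gap 8.7 rl [0.0476 0.4937]
```

Request:
step_arm(deltas=[[0,0,0,0,0,-5,-1],[0,0,0,0,0,-8,-1],[0,0,0,0,0,-8,-1],[0,0,0,0,0,-8,-1],[0,0,0,0,0,-5,-1]])

```text
clock: 9.85
tcp_pos: [0.4939, -0.0409, 0.0691]
orientation: [0.0, -0.605, 0.797, -0.0]
wrist_force: [1.2, 2.2, 2.9]
finger_gap: 0.0086
grip_force: 44.2
```

Run:
```python
from m import *
st()
```

```text
t 9.85 tcp [493.9 -40.9  69.1] phi 164.4 tz [ 0.001  0.    -1.   ] j6 -88.4 F [1.2 2.2 2.9] T [ 0.23 -0.25  0.1 ] gap 8.6 rl [0.0476 0.4933]
```

Following smoothly with low side force.

Request:
step_arm(deltas=[[0,0,0,0,0,-8,-1],[0,0,0,0,0,-8,-1],[0,0,0,0,0,-8,-1],[0,0,0,0,0,-8,-1],[0,0,0,0,0,-8,-1]])

```text
clock: 10.35
tcp_pos: [0.4937, -0.0407, 0.0691]
orientation: [0.0, -0.295, 0.955, 0.0]
wrist_force: [0.5, 2.3, 3.8]
finger_gap: 0.0086
grip_force: 44.3
```

Request:
step_arm(deltas=[[0,0,0,0,0,-8,-1],[0,0,0,0,0,-8,-1],[0,0,0,0,0,-8,-1],[0,0,0,0,0,-4,-1],[0,0,0,0,0,-4,-1]])

```text
clock: 10.85
tcp_pos: [0.4936, -0.0404, 0.0691]
orientation: [0.0, -0.022, 1.0, 0.001]
wrist_force: [0.2, 3.1, 4.4]
finger_gap: 0.0087
grip_force: 44.4
```

Run:
```python
from m import *
st()
```

```text
t 10.85 tcp [493.6 -40.4  69.1] phi 92.5 tz [ 0.     0.001 -1.   ] j6 -16.5 F [0.2 3.1 4.4] T [ 0.69 -0.12  0.07] gap 8.7 rl [0.0481 0.4929]
```

Request:
step_arm(deltas=[[0,0.6,0,0,0,-3,-1],[0,0,0,0,0,-3,-1],[0,0,0,0,0,-2,-1],[0,0,0,0,0,0,-1]])

```text
clock: 11.25
tcp_pos: [0.4936, -0.0403, 0.0691]
orientation: [0.0, 0.047, 0.999, 0.0]
wrist_force: [-0.2, 0.8, 4.0]
finger_gap: 0.0086
grip_force: 44.4
```

Run:
```python
from m import *
st()
```

```text
t 11.25 tcp [493.6 -40.3  69.1] phi 84.6 tz [ 0.  0. -1.] j6 -8.6 F [-0.2  0.8  4. ] T [ 0.32 -0.03 -0.08] gap 8.6 rl [0.0482 0.4929]
```

Request:
step_arm(deltas=[[0,0,0,0,0,-2,-1],[0,0,0,0,0,-2,-1],[0,0,0,0,0,0,-1]])

```text
clock: 11.55
tcp_pos: [0.4937, -0.0403, 0.0691]
orientation: [0.0, 0.081, 0.997, 0.0]
wrist_force: [-0.3, 1.0, 5.4]
finger_gap: 0.0089
grip_force: 44.5
```

Run:
```python
from m import *
st()
```

```text
t 11.55 tcp [493.7 -40.3  69.1] phi 80.7 tz [ 0.  0. -1.] j6 -4.7 F [-0.3  1.   5.4] T [ 0.39 -0.01 -0.07] gap 8.9 rl [0.0482 0.4929]
```

Request:
step_arm(deltas=[[0,0,0,0,0,-2,-1],[0,0,0,0,0,-2,-1],[0,0,0,0,0,0,-1]])

```text
clock: 11.85
tcp_pos: [0.4937, -0.0402, 0.0691]
orientation: [0.0, 0.115, 0.993, 0.0]
wrist_force: [-0.3, 1.5, 5.2]
finger_gap: 0.0087
grip_force: 49.9
```

Run:
```python
from m import *
st(); print(get_state()['tau'].round(3))
```

```text
t 11.85 tcp [493.7 -40.2  69.1] phi 76.8 tz [ 0.  0. -1.] j6 -0.8 F [-0.3  1.5  5.2] T [ 0.25 -0.02  0.77] gap 8.7 rl [0.0482 0.4929]
[ -1.368 -38.78   23.754  -0.127  -0.348   1.038]
```

Request:
step_arm(deltas=[[0,0,0,0,0,-2,-1],[0,0,0,0,0,-2,-1],[0,0,0,0,0,0,-1]])

```text
clock: 12.15
tcp_pos: [0.4937, -0.0402, 0.0692]
orientation: [0.0, 0.149, 0.989, -0.0]
wrist_force: [-0.8, 0.3, 5.7]
finger_gap: 0.0091
grip_force: 71.8
```

Run:
```python
from m import *
st(); print(get_state()['tau'].round(3))
```

```text
t 12.15 tcp [493.7 -40.2  69.2] phi 72.9 tz [ 0. -0. -1.] j6 3.1 F [-0.8  0.3  5.7] T [0.17 0.04 1.51] gap 9.1 rl [0.0482 0.4929]
[ -1.852 -38.552  23.688  -0.196  -0.196   1.744]
```

Seated: the torque rose to 1.5 N m, and the zero crossing is near 80°, as the geometry predicts. Backing off a quarter turn, to a finger direction of about 170°.

Request:
step_arm(deltas=[[0,0,0,0,0,3,-1],[0,0,0,0,0,4,-1],[0,0,0,0,0,0,-1]])

```text
clock: 12.45
tcp_pos: [0.4937, -0.0402, 0.0691]
orientation: [0.0, 0.088, 0.996, 0.0]
wrist_force: [-0.2, 2.3, 5.5]
finger_gap: 0.009
grip_force: 44.5
```

Run:
```python
from m import *
st()
```

```text
t 12.45 tcp [493.7 -40.2  69.1] phi 79.8 tz [ 0.  0. -1.] j6 -3.8 F [-0.2  2.3  5.5] T [ 0.37 -0.05  0.04] gap 9.0 rl [0.0482 0.4929]
```

Request:
step_arm(deltas=[[0,0,0,0,0,5,-1],[0,0,0,0,0,8,-1],[0,0,0,0,0,8,-1],[0,0,0,0,0,8,-1],[0,0,0,0,0,8,-1]])

```text
clock: 12.95
tcp_pos: [0.4937, -0.0406, 0.069]
orientation: [-0.0, -0.234, 0.972, -0.0]
wrist_force: [0.1, 0.4, 5.5]
finger_gap: 0.0091
grip_force: 44.5
```

Request:
step_arm(deltas=[[0,0,0,0,0,8,-1],[0,0,0,0,0,8,-1],[0,0,0,0,0,8,-1],[0,0,0,0,0,8,-1],[0,0,0,0,0,4,-1]])

```text
clock: 13.45
tcp_pos: [0.4939, -0.0408, 0.0691]
orientation: [-0.0, -0.522, 0.853, -0.0]
wrist_force: [0.7, -0.2, 4.7]
finger_gap: 0.009
grip_force: 44.4
```

Run:
```python
from m import *
st()
```

```text
t 13.45 tcp [493.9 -40.8  69.1] phi 153.0 tz [ 0.    -0.001 -1.   ] j6 -77.0 F [ 0.7 -0.2  4.7] T [-0.05 -0.07 -0.05] gap 9.0 rl [0.0477 0.4932]
```

Request:
step_arm(deltas=[[0,0,0,0,0,6,-1],[0,0,0,0,0,6,-1],[0,0,0,0,0,3.5,-1],[0,0,0,0,0,1.3,-1],[0,0,0,0,0,0,-1]])

```text
clock: 13.95
tcp_pos: [0.494, -0.0409, 0.0691]
orientation: [-0.0, -0.639, 0.769, -0.001]
wrist_force: [1.7, -1.3, 5.9]
finger_gap: 0.0092
grip_force: 44.4
```

Run:
```python
from m import *
st()
t=snap('top','top6'); s=snap('scene','sc6')
a=t['image'][190:265,280:400,::-1]; b=s['image'][217:242,308:348,::-1]; d=s['image'][140:240,280:440,::-1]
cv2.imwrite('pics/z7.png',np.vstack([np.hstack([cv2.resize(x,(400,250),interpolation=cv2.INTER_NEAREST) for x in(a,b)]),cv2.resize(d,(800,350),interpolation=cv2.INTER_CUBIC)]))
p0=dict(np.load('sc4.npz'))
# pointer whiteness centroid before/after
for c in(p0,s):
    g=c['image'][217:242,308:348].astype(float).min(-1); g=g[9:15,13:22]; w=np.clip(g-110,0,None); v,u=np.mgrid[:6,:9]; print((w*u).sum()/w.sum(),(w*v).sum()/w.sum(),w.sum())
```

```text
t 13.95 tcp [494.  -40.9  69.1] phi 169.4 tz [ 0.001 -0.001 -1.   ] j6 -93.4 F [ 1.7 -1.3  5.9] T [-0.26 -0.15  0.06] gap 9.2 rl [0.0477 0.4934]
3.9631336405529956 2.730743910467413 1519.0
3.727272727272727 2.409090909090909 66.0
```

View pics/z7.png

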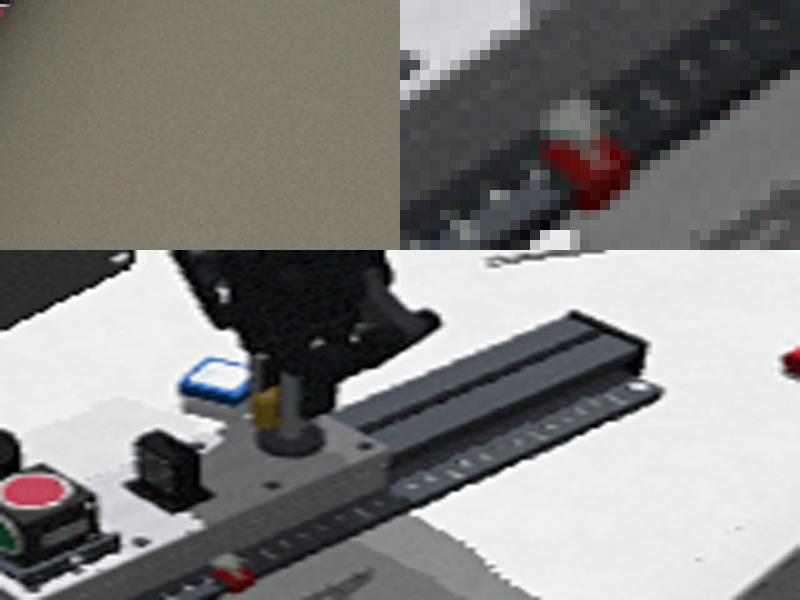

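The wing is pinched and lies along the rail, and the pointer is still on the clip (570,115 against 590,165 in the crop). One numeric check of carriage drift before and after the screw work, using the cube.

Run:
```python
from m import *
a,b=[dict(np.load(f))['image'] for f in('sc4.npz','sc6.npz')]
for n in ('sc4.npz','sc6.npz'):
    c=dict(np.load(n)); i=c['image'].astype(int); m=(i[...,0]-i[...,1]>40)
    u,v=blob(m,(270,180,300,205)); w=(i[...,0]-i[...,1])[v,u]; q=((u*w).sum()/w.sum(),(v*w).sum()/w.sum()); print(len(u),q,rl(ray(c,*q,.085)))
st()
```

```text
3 (np.float64(286.10897435897436), np.float64(204.0)) (0.16492620473161823, 0.5024248422887678)
3 (np.float64(286.0759493670886), np.float64(204.0)) (0.16497094309184668, 0.5024640016632114)
t 14.05 tcp [494.  -40.9  69.1] phi 169.4 tz [ 0.001 -0.001 -1.   ] j6 -93.4 F [ 1.6 -2.9  4.5] T [-0.37 -0.16  0.07] gap 8.5 rl [0.0477 0.4934]
```

Run:
```python
from m import *
for n in ('sc3.npz','sc4.npz','sc6.npz'):
    c=dict(np.load(n)); i=c['image'].astype(int); m=(i[...,0]-i[...,1]>40)
    u,v=blob(m,(265,195,305,222)); w=(i[...,0]-i[...,1])[v,u]; q=((u*w).sum()/w.sum(),(v*w).sum()/w.sum()); print(len(u),q,rl(ray(c,*q,.085)))
```

```text
82 (np.float64(285.1900185988841), np.float64(208.63437693738376)) (0.1734780646072681, 0.4938825438503374)
90 (np.float64(286.19490859052485), np.float64(208.48850009828976)) (0.17190356243251817, 0.49300394226233074)
90 (np.float64(286.21572086641186), np.float64(208.47044986768597)) (0.17184744225636803, 0.49301660917176976)
```

```bash
python3 -c "
from workcell import *
print(hand_in())"
```

```text
the job is handed in; nothing more can be done
None
```

I handed the job in at about 14 s: the carriage pointer is at the index line to about half a millimetre by camera, the clamp screw was seated (1.5 N m) and backed off a quarter turn, and the gripper is still holding its wing; the verdict wasn't shown.

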